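# Make up the cleaning kit and the refixing kit for the carved panel

## Robot

A 7-joint arm with a two-finger parallel gripper is mounted at the origin on the work surface. World frame = base frame: x ahead of the robot, y to its left, z up, the work surface at z = 0. Lengths are in m, angles in degrees, forces in N, time in s.
With the tool pointing down it reaches from about 0.425 to 0.95 m from the base axis. Payload 16.7 kg.
Tool frame: the origin (TCP) lies at the very end of the fingers, on their centre line; the grasp point (between the pads) lies 19 mm behind it; z points along the fingers, y is the line along which they close (so a half turn about z gives the same grasp; the last joint's range is limited). The gripper opens to 94 mm and grips with 3 to 60 N. Pads are 16 mm wide; open, the fingers measure 119 mm over their backs; the gripper's body (75 mm by 177 mm) begins 78 mm behind the grasp point.
Start: joints at [-72.049, 24.414, 4.234, 92.017, -1.954, 63.644, -3.845], TCP at [0.301, 0.604, 0.205] pointing down, gripper open.
Joint ranges: [-163.25, 163.25], [-28.42, 122.38], [-70.27, 78.77], [12.13, 141.07], [-58.53, 238.53], [9.26, 117.41], [-156.51, 156.51]. Speed limits (degrees/s): [108.29, 108.29, 136.94, 136.94, 172.46, 172.46, 172.46].

## Interface

Orientations are given as a 3x3 rotation matrix whose columns are the frame's x, y, z axes.
In Python, from workcell import get_obs, viewer, robot gives the robot as it stands.
- The arm moves only by the tool jog_arm, never from a script. Its argument "steps" is a list of rows, each a list of 4 numbers: the shift along the tool's x, y, z scaled (see below), then the turn about the tool's z scaled (see below). In form: [[dx, dy, dz, spin], ...]. A call has 1 to 5 rows; each row shifts and turns the commanded pose from where the row before left it, along the tool's axes as they then stand; what a row does not reach is not made up. The controller multiplies each number of a shift by 25 mm and each number of a turn by 4 degrees. A row lasts 1/10 s, in which the tool goes at most 50 mm and 8.59 degrees, less where a joint would pass 70% of its speed; a pose out of reach is approached as far as the arm can. A call with a number of a shift or a turn outside -1 to 1 is refused whole. A call with a gripper value outside its range is refused whole. "grip" is the opening, from 0 (shut) to 1 (fully open), set as the call begins (left out, the last holds). The fingers move at their own pace and stop on an object; the grip force is fixed at half the most. Time passes only in rows, so rows that do not move let the fingers close. It gives the time, the measured TCP pose, the force, the opening and the grip force at its end, in the units of the state.
- get_obs(): the state, without advancing time (a new reading comes with each control period).
- viewer.get_image(name): name is "scene" or "top" or "wrist"; returns a dict with "frame" (480x640x3 uint8, blue, green, red), "z_map" (480x640 float32, m along the optical axis (not along the pixel's ray), 0 where there is no reading), "fovy" (degrees; the focal length in pixels is half the picture's height over the tangent of half this angle, whatever the lens; pixels are square), "cx", "cy" (the principal point, pixels), "R" (3x3) and "t" (3): a world point X has camera coordinates R X + t. Camera axes: x right, y down, z forward; pixel columns grow to the right and rows downward; lengths in m; the calibration is good to about 2 mm. A picture is of the moment at which its call begins.
- robot.job_done(): hands the job in; it is judged then, once.
The state is a dict: "t": time; "joints": joint angles; "dq": joint speeds; "joint_efforts": joint torques, N m; "tool_pos": TCP position; "orientation": TCP orientation; "ft_force": force on the tool from outside, world axes, zero at the start; "torque": the same for the moment, N m; "gripper_width": opening from 0.0 (shut) to 1.0 (fully open); "grasp_force": force on a finger pad.
Only numpy, scipy, OpenCV 4.12 (cv2) and the standard library are available. Lean on these libraries where they do the work, as an engineer would, in place of code of your own. Each camera call takes 0.05 s, during which the arm holds its last target. There are 200 camera calls.

## Task

Make up the cleaning kit in the blue tray, with the blue brush lengthwise on the long pad and the brown jar standing on the round pad. Make up the refixing kit in the grey tray, with the rosette boss up on the yellow pad, the red-lidded tin standing on the green pad and the dowel fully home in the block's bore. Each thing lies wholly on its pad; never tip the brown jar over, and leave the green jar and red brush where they are.

Things in the scene. Friction and masses are not known exactly. Their poses are not given: they have to be found in the camera images.
- blue_tray: fixed blue plastic tray, 220 (x) by 190 (y) mm, rim 12 mm high, 5 mm thick; floor 5 mm above the table. Origin: centre of underside, z up. Two grey felt pads flush with the floor: a long one for the brush, 196 mm along x by 60 mm, centred at x 0, y -42 mm; a round one for the jar, 74 mm diameter, at x 0, y +52 mm. For the cleaning kit.
- grey_tray: fixed grey plastic tray, 220 (x) by 190 (y) mm, rim 12 mm high, 5 mm thick; floor 5 mm above the table. Origin: centre of underside, z up. Two round felt pads, 82 mm diameter, flush with the floor: yellow for the rosette at x -55, y -45 mm; green for the tin at x -55, y +45 mm. The dowel block stands in its +x half. For the refixing kit.
- dowel_block: fixed brown wooden block, 60 by 60 by 40 mm high, on the floor of the grey tray, with a blind vertical bore in the middle of its top: 22 mm diameter, 30 mm deep, 3 mm chamfer at the mouth. Origin: centre of its underside, on the bore's axis; bore bottom 10 mm above it, mouth 40 mm above.
- blue_brush: flat brush lying flat, 170 mm long along x (bristles at +x), 14 mm high: blue handle with white end, 16 mm wide, x -85 to +20 mm; then steel ferrule 28 mm wide; pale bristles 30 mm wide. Origin: middle of its length, on the underside, near the balance point: grip the handle there across y (x about -5 mm). 60 g. Cleaning kit.
- brown_jar: closed glass jar standing upright, brown glass, black cap; body 44 mm diameter and 42 mm high, cap 40 mm diameter, 60 mm high overall, 110 g. Origin: centre of its underside, z up. Cleaning kit.
- rosette: small carved wooden rosette lying flat: a round petalled disc of 52 mm diameter, petals up to 16 mm high, with a brass boss in the middle, 22 mm diameter, rising to 36 mm, to grip it by. Origin: centre of its underside, z up. 60 g. Refixing kit.
- tin: round aluminium tin of filler with a red lid, 52 mm diameter, 36 mm high, standing upright, 120 g. Origin: centre of its underside, z up. Refixing kit.
- dowel: pale wooden dowel standing upright on its chamfered foot, 20 mm diameter, 80 mm long; the foot narrows to 15 mm over the last 3 mm. Origin: centre of its lower end, z up along it. 40 g. Refixing kit. Fully home in the bore it stands 50 mm out of the block.
- green_jar: closed glass jar standing upright, green glass, white cap; body 44 mm diameter and 42 mm high, cap 40 mm diameter, 60 mm high overall, 110 g. Origin: centre of its underside, z up. Not wanted.
- red_brush: flat brush lying flat, 170 mm long along x (bristles at +x), 14 mm high: red handle with white end, 16 mm wide, x -85 to +20 mm; then steel ferrule 28 mm wide; pale bristles 30 mm wide. Origin: middle of its length, on the underside, near the balance point: grip the handle there across y (x about -5 mm). 60 g. Not wanted.
Mind the look-alikes: they are no part of the job. Of the things like the tin, leave any that is purple; of the rest the smaller one is meant.

How it is judged (in metres and radians):
At the end, for the whole second after the job is handed in: Brush flat in blue tray within 20 mm along, 22 mm across of its pad's centre and 0.25 rad of its line, either way round; jar, rosette, tin upright on tray floor within 17 mm (x and y) of their pads' centres; dowel upright in bore, within 4 mm of axis and 3.5 mm of bottom; all released, at rest (x of blue_brush in the frame of blue_tray between -0.02 and 0.02 m and y of blue_brush in the frame of blue_tray between -0.064 and -0.02 m and z of blue_brush in the frame of blue_tray between 0.001 and 0.009 m and angle between each of blue_brush, brown_jar, rosette, tin, dowel's own z axis and vertical below 0.1 rad and x of brown_jar in the frame of blue_tray between -0.017 and 0.017 m and y of brown_jar in the frame of blue_tray between 0.035 and 0.069 m and z of brown_jar in the frame of blue_tray between 0.001 and 0.009 m and x of rosette in the frame of grey_tray between -0.072 and -0.038 m and y of rosette in the frame of grey_tray between -0.062 and -0.028 m and z of rosette in the frame of grey_tray between 0.001 and 0.009 m and x of tin in the frame of grey_tray between -0.072 and -0.038 m and y of tin in the frame of grey_tray between 0.028 and 0.062 m and z of tin in the frame of grey_tray between 0.001 and 0.009 m and angle between the x axis of blue_brush and the x axis of blue_tray, either way round below 0.25 rad and horizontal distance between dowel and dowel_block below 0.004 m and z of dowel in the frame of dowel_block below 0.0135 m and linear speed of each of blue_brush, brown_jar, rosette, tin, dowel below 0.02 m/s); the robot touches nothing.
It fails at once if the brown jar is tipped over (angle between brown_jar's own z axis and vertical above 0.7 rad).
It fails at once if the green jar is moved from its place (more than 25 mm) (distance of green_jar from where it was at the start of the episode above 0.025 m).
It fails at once if the red brush is moved from its place (more than 25 mm) (distance of red_brush from where it was at the start of the episode above 0.025 m).
It also fails if it takes over 128 s, if anything falls off the work surface, if the arm or the gripper's body presses on something with over 40 N, if the wrist force passes 120 N, or if a joint passes its speed limit or range.

## Working session

There is one attempt and no reset: what is moved stays moved. The work goes in short steps, Python scripts to look and compute and a tool call to move; the robot and the scene stay as the last step left them, time stands still between calls to the robot, and variables do not carry over. Pictures are saved under pics/ and viewed, at most 14 in all, crops included, and the job is handed in when it is done.

Besides the shell and the picture viewer there is one more tool, called after "Emit:" as name([rows], argument=value, ...), one row to a line, values as JSON. jog_arm: Moves the arm, as the interface text tells. Its arguments: {"type":"object","properties":{"steps":{"type":"array"},"grip":{"type":"number"}},"required":["steps"]}

```bash
mkdir -p pics; ls; cat > h.py <<'E'
import numpy as np, cv2
from workcell import get_obs, viewer, robot
def cam(n):
    d=viewer.get_image(n); d['f']=240/np.tan(np.radians(d['fovy'])/2); return d
def pts(d):
    # world points for every pixel from z_map
    v,u=np.mgrid[0:480,0:640]; z=d['z_map']
    C=np.stack([(u-d['cx'])/d['f']*z,(v-d['cy'])/d['f']*z,z],-1)-np.array(d['t'])
    return C@np.array(d['R'])
def ray(d,u,v,h):
    R=np.array(d['R']);c=-R.T@np.array(d['t']); r=R.T@np.array([(u-d['cx'])/d['f'],(v-d['cy'])/d['f'],1])
    return c+r*(h-c[2])/r[2]
E
python3 - <<'E'
from h import *
for n in ['top','scene']:
    d=cam(n); cv2.imwrite(f'pics/{n}0.png',d['frame']); np.save(f'{n}.npy',d,allow_pickle=True)
    print(n,d['fovy'],d['cx'],d['cy'],np.round(d['R'],3).tolist(),np.round(d['t'],3), -np.array(d['R']).T@d['t'])
print(get_obs())
E
```

```text
pics
top 55.994713899166996 316.05785853374385 240.7256534922621 [[-0.027, -1.0, 0.011], [-0.991, 0.026, -0.134], [0.133, -0.015, -0.991]] [0.026 0.545 0.786] [0.43547157 0.02361053 0.85127353]
scene 57.8870533313156 315.5366659850031 240.04585922627663 [[0.221, 0.975, 0.006], [0.667, -0.146, -0.731], [-0.712, 0.166, -0.682]] [-0.128 -0.328  1.186] [ 1.09090429 -0.11947733  0.57032166]
{'t': 0.1, 'joints': array([-72.04866983,  24.44699475,   4.23230553,  92.04688192,
        -1.95285126,  63.64537788,  -3.84445347]), 'dq': array([-0.05396076, -0.0917807 ,  0.02512554, -0.12726051,  0.07682428,
       -0.0090415 , -0.15885301]), 'joint_efforts': array([ 9.06858884e-03, -9.37464666e+01,  3.67720976e+00, -4.55048633e+01,
       -4.85879369e-02,  1.66503992e-02,  7.20998582e-05]), 'tool_pos': array([0.30122519, 0.60361958, 0.20484834]), 'orientation': array([[-8.94785750e-01,  4.46495552e-01, -4.28274048e-04],
       [ 4.46495745e-01,  8.94785093e-01, -1.08979392e-03],
       [-1.03374905e-04, -1.16635461e-03, -9.99999314e-01]]), 'ft_force': array([-0.60267343, -0.8732357 , -0.55417558]), 'torque': array([-0.02212853, -0.02936459, -0.02260093]), 'grasp_force': 0.0, 'gripper_width': 0.9983252840660075}
```

View pics/top0.png

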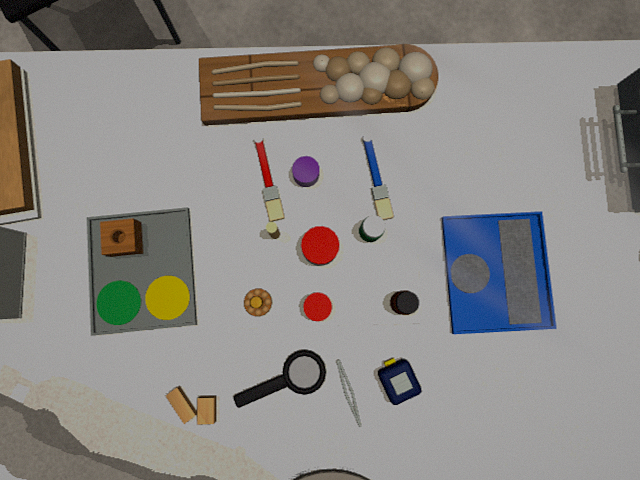

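View pics/scene0.png

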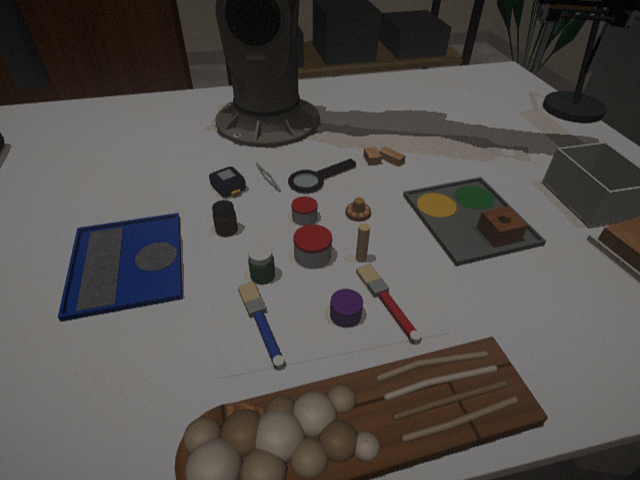

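The top view shows everything: grey tray on the left (+y) with the block at (121,238), green pad (119,302) and yellow pad (167,297). The blue tray is on the right, with its long pad at (520,270) and round pad at (470,273). The small red tin is at (317,306), brown jar (404,302), rosette (258,302), dowel (272,230) and blue brush handle (372,163). The scene view agrees with this.

```bash
cat > m.py <<'E'
from h import *
d=np.load('top.npy',allow_pickle=True).item(); P=pts(d); hsv=cv2.cvtColor(d['frame'],cv2.COLOR_BGR2HSV)
def blob(name,lo,hi,box,h,hull=True):
    m=cv2.inRange(hsv,np.array(lo),np.array(hi)); k=np.zeros_like(m); x0,y0,x1,y1=box; k[y0:y1,x0:x1]=m[y0:y1,x0:x1]
    cs=cv2.findContours(k,cv2.RETR_EXTERNAL,cv2.CHAIN_APPROX_NONE)[0]; c=max(cs,key=cv2.contourArea)
    w=np.array([ray(d,u,v,h)[:2] for u,v in c[:,0]],np.float32)
    r=cv2.minAreaRect(w*1000); b=cv2.boundingRect(c)
    cc,rad=cv2.minEnclosingCircle(w*1000)
    zz=P[...,2][k>0]; print(name,'bbox',b,'rect',np.round(r[0],1),np.round(r[1],1),round(r[2],1),'circ',np.round(cc,1),round(rad,1),'zmed',round(float(np.median(zz)),3))
blob('green',(50,100,60),(80,255,255),(90,270,150,330),.005)
blob('yellow',(20,120,100),(35,255,255),(140,270,195,325),.005)
blob('block',(5,60,30),(18,255,255),(90,210,150,262),.045)
blob('bore',(0,0,0),(180,255,75),(108,226,134,248),.045)
blob('bluetray',(105,120,60),(125,255,255),(430,200,570,340),.012)
blob('longpad',(0,0,40),(180,60,255),(495,215,548,328),.005)
blob('roundpad',(0,0,40),(180,60,255),(447,245,495,300),.005)
blob('tin',(0,150,80),(5,255,255),(295,285,340,330),.036)
blob('bigtin',(0,150,80),(5,255,255),(290,215,350,270),.046)
blob('purple',(130,100,40),(160,255,255),(280,150,330,195),.036)
blob('bcap',(0,0,0),(180,255,60),(385,285,425,320),.06)
blob('gcap',(0,0,110),(180,60,200),(355,212,380,245),.06)
blob('rosette',(5,80,40),(30,255,255),(235,280,280,325),.012)
blob('boss',(21,120,90),(32,255,255),(243,288,275,318),.036)
blob('dowel',(15,40,60),(35,160,255),(258,215,288,245),.08)
blob('bluehandle',(105,120,60),(125,255,255),(355,135,390,190),.014)
blob('redhandle',(0,150,60),(5,255,255),(250,135,285,195),.014)
blob('ferr+br',(18,30,90),(35,160,255),(365,185,400,222),.012)
for n,(x0,y0,x1,y1),lo in [('bcap',(380,280,430,325),.05),('gjar',(350,205,395,250),.05),('dowel',(255,215,290,245),.07),('boss',(235,280,280,325),.028),('block',(90,210,150,262),.04),('tin',(290,280,345,330),.03),('big',(285,215,350,270),.03),('brush',(350,130,405,225),.008),('red',(245,130,290,222),.008)]:
    p=P[y0:y1,x0:x1].reshape(-1,3); p=p[(p[:,2]>lo)&(p[:,2]<.15)]
    r=cv2.minAreaRect(p[:,:2].astype(np.float32)*1000) if len(p) else 0
    print(n,len(p),np.round(p.mean(0)*1000,1),np.round(p[:,2].max()*1000),np.round(r[0],1),np.round(r[1],1),r[2])
E
python3 m.py
```

```text
green bbox (96, 280, 45, 45) rect [444.3 379.9] [79.9 81. ] 64.2 circ [444.4 379.9] 40.9 zmed 0.005
yellow bbox (145, 275, 45, 45) rect [450.7 289.9] [81.3 80.4] 44.9 circ [451.1 289.7] 41.4 zmed 0.005
block bbox (100, 218, 43, 39) rect [559.9 361.9] [66.4 74.6] 4.8 circ [560.  361.6] 48.7 zmed 0.044
bore bbox (112, 231, 11, 12) rect [562.7 370. ] [14.6 20.9] 69.9 circ [561.6 367.4] 10.7 zmed 0.031
bluetray bbox (443, 212, 113, 122) rect [ 481.8 -327. ] [219.1 190.7] 1.5 circ [ 481.6 -327.4] 143.6 zmed 0.006
longpad bbox (498, 219, 43, 105) rect [ 483.4 -370. ] [195.5  60.1] 1.6 circ [ 483.4 -371.3] 101.3 zmed 0.006
roundpad bbox (451, 254, 39, 39) rect [ 480.9 -276.9] [71.9 71.4] 88.4 circ [ 480.7 -276.2] 36.7 zmed 0.006
tin bbox (304, 293, 28, 28) rect [426.7  12. ] [48.3 47.8] 88.4 circ [426.6  12.9] 25.3 zmed 0.036
bigtin bbox (301, 227, 38, 38) rect [535.3   5.5] [66.6 67. ] 88.5 circ [536.    5.1] 34.4 zmed 0.048
purple bbox (292, 156, 27, 27) rect [680.6  28.3] [48.4 49.9] 88.6 circ [680.   28.6] 26.1 zmed 0.036
bcap bbox (390, 291, 29, 24) rect [ 429.7 -138.2] [48.9 39.7] 88.
[... 782 characters left out ...]
144.3   59.7] 64.0 [ 430.1 -144.8] [39.1 38.5] 26.389265060424805
gjar 401 [566.3 -91.9  59.5] 64.0 [566.6 -92.3] [38.4 39.1] 17.66242790222168
dowel 111 [565.   88.3  79.3] 84.0 [565.5  88.5] [18.8 18.4] 42.84416198730469
boss 117 [438.2 121.1  35.6] 40.0 [438.5 121.1] [19.9 19.6] 88.0031509399414
block 1031 [561.9 367.5  44.3] 49.0 [562.4 367.9] [61.1 61.4] 4.696191787719727
tin 651 [427.   11.8  36. ] 41.0 [427.6  11.2] [50.1 49.6] 88.77886199951172
big 1155 [536.5   4.2  48. ] 52.0 [536.9   4.6] [68.3 67.3] 87.6631851196289
brush 1124 [ 645.8 -107.    20.2] 64.0 [ 661.6 -110.1] [ 62.8 188.5] 85.63188934326172
red 951 [661.4  98.2  12.6] 18.0 [675.5 102.3] [172.1  29.8] 12.730111122131348
```

Emit:
jog_arm([
  [0, 0, 0.4, -1],
  [0, 0, 0.4, -1],
  [0, 0, 0.4, -1],
  [0, 0, 0.4, -1],
  [0, 0, 0.4, -1],
], grip=0.6)

```text
t: 0.6
tool_pos: [0.3012, 0.6037, 0.1546]
orientation: [[-0.994, 0.111, -0.0], [0.111, 0.994, -0.001], [0.0, -0.001, -1.0]]
ft_force: [-0.1, 0.0, -1.1]
gripper_width: 0.617
grasp_force: 0.0
```

Emit:
jog_arm([
  [0, 0, 0, -1],
  [0, 0, 0, -0.65],
  [0, 0, 0, 0],
])

```text
t: 0.9
tool_pos: [0.3013, 0.6037, 0.155]
orientation: [[-1.0, -0.002, -0.0], [-0.002, 1.0, -0.001], [0.0, -0.001, -1.0]]
ft_force: [0.9, 0.1, 0.3]
gripper_width: 0.599
grasp_force: 0.0
```

Emit:
jog_arm([
  [-0.48, -0.937, 0, 0],
  [-0.48, -0.937, 0, 0],
  [-0.48, -0.937, 0, 0],
  [-0.48, -0.937, 0, 0],
  [-0.48, -0.937, 0, 0],
])

```text
t: 1.4
tool_pos: [0.3619, 0.4859, 0.1554]
orientation: [[-1.0, 0.0, -0.0], [0.0, 1.0, -0.0], [0.0, -0.0, -1.0]]
ft_force: [-0.3, 0.3, -0.2]
gripper_width: 0.6
grasp_force: 0.0
```

Emit:
jog_arm([
  [-0.48, -0.937, 0, 0],
  [-0.48, -0.937, 0, 0],
  [-0.48, -0.937, 0, 0],
  [-0.48, -0.937, 0, 0],
  [-0.48, -0.937, 0, 0],
])

```text
t: 1.9
tool_pos: [0.422, 0.3689, 0.1555]
orientation: [[-1.0, 0.0, -0.0], [0.0, 1.0, 0.0], [0.0, 0.0, -1.0]]
ft_force: [0.9, -0.1, 0.3]
gripper_width: 0.599
grasp_force: 0.0
```

Emit:
jog_arm([
  [-0.48, -0.937, 0, 0],
  [-0.48, -0.937, 0, 0],
  [-0.48, -0.937, 0, 0],
  [-0.48, -0.937, 0, 0],
  [-0.48, -0.937, 0, 0],
])

```text
t: 2.4
tool_pos: [0.4822, 0.2518, 0.1555]
orientation: [[-1.0, 0.0, -0.0], [0.0, 1.0, 0.0], [0.0, 0.0, -1.0]]
ft_force: [0.7, -0.1, -0.1]
gripper_width: 0.598
grasp_force: 0.0
```

Emit:
jog_arm([
  [-0.48, -0.937, 0, 0],
  [-0.48, -0.937, 0, 0],
  [-0.48, -0.937, 0, 0],
  [-0.48, -0.937, 0, 0],
  [-0.48, -0.937, 0, 0],
])

```text
t: 2.9
tool_pos: [0.5423, 0.1348, 0.1555]
orientation: [[-1.0, 0.0, -0.0], [0.0, 1.0, 0.0], [0.0, 0.0, -1.0]]
ft_force: [-0.4, -0.1, 0.0]
gripper_width: 0.601
grasp_force: 0.0
```

Emit:
jog_arm([
  [-0.48, -0.937, 0, 0],
  [-0.48, -0.937, 0, 0],
  [0, 0, 0, 0],
])

```text
t: 3.2
tool_pos: [0.5672, 0.0854, 0.1555]
orientation: [[-1.0, 0.005, 0.0], [0.005, 1.0, -0.001], [-0.0, -0.001, -1.0]]
ft_force: [0.2, 0.3, -0.3]
gripper_width: 0.6
grasp_force: 0.0
```

```bash
python3 - <<'E'
from h import *
print(get_obs()['joints'])
d=cam('wrist'); cv2.imwrite('pics/w1.png',d['frame']); P=pts(d)
p=P.reshape(-1,3); p=p[(p[:,2]>.07)&(p[:,2]<.09)]; p=p[np.hypot(p[:,0]-.565,p[:,1]-.088)<.03]
print(len(p),p.mean(0) if len(p) else 0, p.min(0),p.max(0))
E
```

```text
[-23.9084191   18.05626085  10.81902487 108.64652815  -4.05308528
  53.65697505  78.53411944]
871 [0.56529881 0.09017716 0.07971816] [0.55621753 0.08048566 0.07005341] [0.57597002 0.09996534 0.08238829]
```

Emit:
jog_arm([
  [0, 0, 0, 0],
  [0, 0, 0.8, 0],
  [0, 0, 0.8, 0],
])

```text
t: 3.55
tool_pos: [0.566, 0.0905, 0.1155]
orientation: [[-1.0, -0.002, 0.001], [-0.002, 1.0, 0.001], [-0.001, 0.001, -1.0]]
ft_force: [-0.1, 0.5, -0.2]
gripper_width: 0.6
grasp_force: 0.0
```

Emit:
jog_arm([
  [0, 0, 0.6, 0],
  [0, 0, 0.6, 0],
  [0, 0, 0.6, 0],
  [0, 0, 0.6, 0],
  [0, 0, 0.6, 0],
])

```text
t: 4.05
tool_pos: [0.566, 0.0895, 0.0395]
orientation: [[-1.0, -0.002, 0.0], [-0.002, 1.0, 0.0], [-0.0, 0.0, -1.0]]
ft_force: [0.6, -0.1, 0.2]
gripper_width: 0.6
grasp_force: 0.0
```

Emit:
jog_arm([
  [0, 0, 0, 0],
  [0, 0, 0, 0],
  [0, 0, 0, 0],
  [0, 0, 0, 0],
  [0, 0, 0, 0],
], grip=0)

```text
t: 4.55
tool_pos: [0.5664, 0.089, 0.041]
orientation: [[-1.0, -0.001, 0.001], [-0.001, 1.0, 0.0], [-0.001, 0.0, -1.0]]
ft_force: [0.3, 0.4, -0.4]
gripper_width: 0.209
grasp_force: 4.8
```

Emit:
jog_arm([
  [0, 0, 0, 0],
  [0, 0, 0, 0],
  [0, 0, 0, 0],
  [0, 0, 0, 0],
])

```text
t: 4.95
tool_pos: [0.5665, 0.089, 0.041]
orientation: [[-1.0, -0.001, 0.001], [-0.001, 1.0, 0.0], [-0.001, 0.0, -1.0]]
ft_force: [0.3, 0.0, 5.7]
gripper_width: 0.204
grasp_force: 30.0
```

Emit:
jog_arm([
  [0, 0, -0.4, 0],
  [0, 0, -0.8, 0],
  [0, 0, -1, 0],
  [0, 0, -0.8, 0],
  [0, 0, -0.2, 0],
])

```text
t: 5.45
tool_pos: [0.5671, 0.0892, 0.1231]
orientation: [[-1.0, -0.001, 0.003], [-0.001, 1.0, 0.001], [-0.003, 0.001, -1.0]]
ft_force: [0.2, 0.2, -0.4]
gripper_width: 0.205
grasp_force: 30.0
```

Emit:
jog_arm([
  [0, 0.5, 0, 0],
  [0, 0.95, 0, 0],
  [0, 1, 0, 0],
  [0, 1, 0, 0],
  [0, 1, 0, 0],
])

```text
t: 5.95
tool_pos: [0.5649, 0.2021, 0.1192]
orientation: [[-1.0, -0.002, -0.002], [-0.002, 1.0, -0.001], [0.002, -0.001, -1.0]]
ft_force: [0.4, -0.7, 0.5]
gripper_width: 0.209
grasp_force: 30.0
```

Emit:
jog_arm([
  [0.13, 1, 0, 0],
  [0, 1, 0, 0],
  [0, 1, 0, 0],
  [0, 1, 0, 0],
  [0, 1, 0, 0],
])

```text
t: 6.45
tool_pos: [0.5613, 0.327, 0.1189]
orientation: [[-1.0, -0.002, -0.002], [-0.002, 1.0, -0.001], [0.002, -0.001, -1.0]]
ft_force: [-0.2, -0.5, -1.3]
gripper_width: 0.204
grasp_force: 30.0
```

Emit:
jog_arm([
  [0, 1, 0, 0],
  [0, 0.5, 0, 0],
  [0, 0.2, 0, 0],
  [0, 0, 0, 0],
  [0, 0, 0, 0],
])

```text
t: 6.95
tool_pos: [0.5626, 0.3664, 0.1202]
orientation: [[-1.0, -0.0, -0.0], [-0.0, 1.0, -0.001], [0.0, -0.001, -1.0]]
ft_force: [0.3, 0.4, -0.7]
gripper_width: 0.206
grasp_force: 30.0
```

```bash
python3 - <<'E'
from h import *
o=get_obs();print(o['tool_pos'],o['gripper_width'])
for n in ['wrist','scene']:
    d=cam(n); cv2.imwrite(f'pics/{n}2.png',d['frame']); np.save(n+'2.npy',d,allow_pickle=True)
cv2.imwrite('pics/c2.png',cv2.hconcat([cv2.imread('pics/wrist2.png')[:, :420],cv2.imread('pics/scene2.png')[50:,260:640].copy() if 0 else cv2.imread('pics/scene2.png')[:,260:640]]))
E
```

```text
[0.56264133 0.3664036  0.12022868] 0.20618537997411532
```

View pics/c2.png

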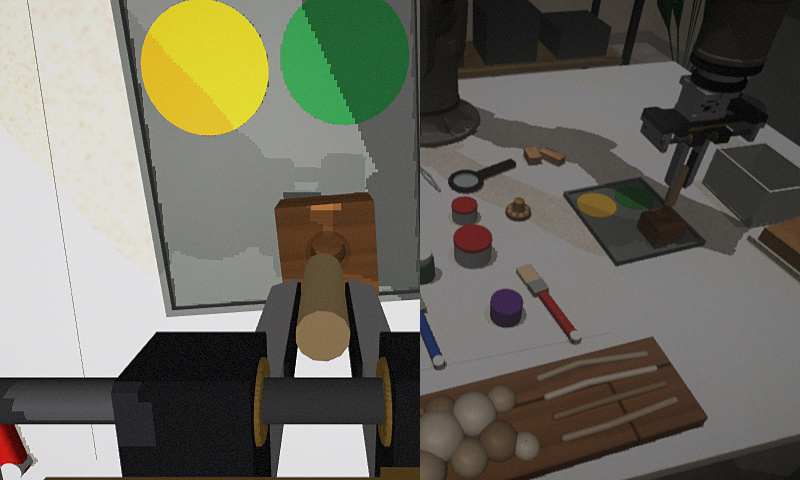

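Dowel is held upright over the block; in the wrist view the bore mouth is at about (327,249) with the dowel top at (323,336). I'll measure the offset.

```bash
python3 - <<'E'
from h import *
d=np.load('wrist2.npy',allow_pickle=True).item(); P=pts(d)
p=P.reshape(-1,3)
q=p[(p[:,2]>.155)&(p[:,2]<.165)]; q=q[np.hypot(q[:,0]-.5625,q[:,1]-.3665)<.016]
print('dowel top',len(q),q.mean(0),q.min(0),q.max(0), cv2.minEnclosingCircle(q[:,:2].astype(np.float32)*1000))
b=P[190:300,265:385].reshape(-1,3); b=b[abs(b[:,2]-.045)<.004]; r=cv2.minAreaRect(b[:,:2].astype(np.float32)*1000);print('block',r)
# bore mouth: interior edge: points deeper than block top
b=P[225:265,300:350]; m=(b[...,2]<.0425); print([np.round(ray(d,u,v,.045),4)[:2] for u,v in [(306,249),(347,249),(327,232)]])
E
```

```text
dowel top 2809 [0.56108543 0.36675817 0.15943934] [0.55230886 0.35259228 0.15501009] [0.57249734 0.38021094 0.16495585] ((560.7156982421875, 366.4731750488281), 15.16850757598877)
block ((562.7230834960938, 369.9343566894531), (60.81129455566406, 60.07362747192383), 4.695387840270996)
[array([0.5607, 0.3566]), array([0.5607, 0.3819]), array([0.55  , 0.3695])]
```

Emit:
jog_arm([
  [-0.05, 0.09, 0.3, 0],
  [0, 0, 0.4, 0],
  [0, 0, 0.4, 0],
  [0, 0, 0, 0],
  [0, 0, 0, 0],
])

```text
t: 7.55
tool_pos: [0.5635, 0.3698, 0.0924]
orientation: [[-1.0, -0.001, -0.001], [-0.001, 1.0, -0.001], [0.001, -0.001, -1.0]]
ft_force: [-0.0, -0.5, -0.2]
gripper_width: 0.208
grasp_force: 30.0
```

Emit:
jog_arm([
  [0, 0, 0.15, 0],
  [0, 0, 0.15, 0],
  [0, 0, 0.15, 0],
  [0, 0, 0, 0],
])

```text
t: 7.95
tool_pos: [0.5634, 0.3698, 0.0811]
orientation: [[-1.0, -0.001, -0.001], [-0.001, 1.0, -0.0], [0.001, -0.0, -1.0]]
ft_force: [-0.1, -0.2, 0.3]
gripper_width: 0.208
grasp_force: 30.0
```

Emit:
jog_arm([
  [0, 0, 0.2, 0],
  [0, 0, 0.2, 0],
  [0, 0, 0.2, 0],
  [0, 0, 0.2, 0],
  [0, 0, 0, 0],
])

```text
t: 8.45
tool_pos: [0.5634, 0.3697, 0.0608]
orientation: [[-1.0, -0.001, -0.001], [-0.001, 1.0, -0.001], [0.001, -0.001, -1.0]]
ft_force: [-0.3, -0.7, -0.4]
gripper_width: 0.205
grasp_force: 30.0
```

Emit:
jog_arm([
  [0, 0, 0.1, 0],
  [0, 0, 0.1, 0],
  [0, 0, 0, 0],
])

```text
t: 8.75
tool_pos: [0.5636, 0.3699, 0.0564]
orientation: [[-1.0, -0.001, -0.0], [-0.001, 1.0, -0.0], [0.0, -0.0, -1.0]]
ft_force: [0.1, 0.1, -0.3]
gripper_width: 0.205
grasp_force: 30.0
```

Emit:
jog_arm([
  [0, 0, 0, 0],
  [0, 0, 0, 0],
  [0, 0, 0, 0],
], grip=0.5)

```text
t: 9.05
tool_pos: [0.5638, 0.37, 0.0569]
orientation: [[-1.0, -0.001, 0.0], [-0.001, 1.0, 0.0], [-0.0, 0.0, -1.0]]
ft_force: [-0.1, 0.0, -0.7]
gripper_width: 0.424
grasp_force: 0.0
```

Emit:
jog_arm([
  [0, 0, -0.5, 0],
  [0, 0, -1, 0],
  [0, 0, -1, 0],
  [0, 0, -0.5, 0],
])

```text
t: 9.45
tool_pos: [0.5646, 0.3706, 0.1348]
orientation: [[-1.0, -0.001, 0.002], [-0.001, 1.0, 0.002], [-0.002, 0.002, -1.0]]
ft_force: [-0.2, -0.0, -0.1]
gripper_width: 0.503
grasp_force: 0.0
```

Emit:
jog_arm([
  [0.25, -0.5, 0, 0],
  [0.5, -1, 0, 0],
  [0.5, -1, 0, 0],
  [0.5, -1, 0, 0],
  [0.5, -1, 0, 0],
])

```text
t: 9.95
tool_pos: [0.506, 0.2553, 0.1307]
orientation: [[-1.0, -0.001, -0.001], [-0.001, 1.0, -0.001], [0.001, -0.001, -1.0]]
ft_force: [0.5, -0.1, 0.8]
gripper_width: 0.497
grasp_force: 0.0
```

Emit:
jog_arm([
  [0.5, -1, 0, 0],
  [0.5, -1, 0, 0],
  [0.5, -1, 0, 0],
  [0.5, -1, 0, 0],
  [0.5, -1, 0, 0],
])

```text
t: 10.45
tool_pos: [0.4434, 0.1304, 0.1308]
orientation: [[-1.0, -0.001, -0.001], [-0.001, 1.0, -0.001], [0.001, -0.001, -1.0]]
ft_force: [0.3, 0.1, 0.6]
gripper_width: 0.498
grasp_force: 0.0
```

Emit:
jog_arm([
  [0.25, -0.4, 0, 0],
  [0, 0, 0.5, 0],
  [0, 0, 0.5, 0],
  [0, 0, 0, 0],
  [0, 0, 0, 0],
])

```text
t: 10.95
tool_pos: [0.4387, 0.1222, 0.1066]
orientation: [[-1.0, -0.002, -0.001], [-0.002, 1.0, -0.0], [0.001, -0.0, -1.0]]
ft_force: [1.2, 0.5, -0.2]
gripper_width: 0.501
grasp_force: 0.0
```

```bash
python3 - <<'E'
from h import *
print(get_obs()['tool_pos'])
d=cam('wrist'); p=pts(d).reshape(-1,3)
q=p[(p[:,2]>.03)&(p[:,2]<.042)]; q=q[np.hypot(q[:,0]-.438,q[:,1]-.121)<.02]
print('boss',len(q),q.mean(0),q.min(0),q.max(0))
d=cam('scene'); p=pts(d).reshape(-1,3)
q=p[np.hypot(p[:,0]-.5625,p[:,1]-.369)<.02]; q=q[q[:,2]>.06]; print('dowel',q.mean(0),np.percentile(q[:,2],98))
cv2.imwrite('pics/s3.png',d['frame'])
E
```

```text
[0.4386798  0.12223777 0.10656307]
boss 972 [0.43741033 0.12336154 0.0358    ] [0.42759178 0.11318576 0.0302439 ] [0.44883734 0.13399781 0.03831046]
dowel [0.566085   0.36401722 0.08129257] 0.09620014336872396
```

Emit:
jog_arm([
  [0.03, 0, 0.8, 0],
  [0, 0, 1, 0],
  [0, 0, 1, 0],
  [0, 0, 0.5, 0],
  [0, 0, 0.18, 0],
])

```text
t: 11.55
tool_pos: [0.4378, 0.1222, 0.0189]
orientation: [[-1.0, -0.002, -0.001], [-0.002, 1.0, -0.001], [0.001, -0.001, -1.0]]
ft_force: [0.3, 0.2, 0.0]
gripper_width: 0.503
grasp_force: 0.0
```

Emit:
jog_arm([
  [0, 0, 0, 0],
  [0, 0, 0, 0],
  [0, 0, 0, 0],
  [0, 0, 0, 0],
  [0, 0, 0, 0],
], grip=0)

```text
t: 12.05
tool_pos: [0.4387, 0.1226, 0.0204]
orientation: [[-1.0, -0.001, 0.001], [-0.001, 1.0, 0.001], [-0.001, 0.001, -1.0]]
ft_force: [-1.6, -0.4, 7.9]
gripper_width: 0.222
grasp_force: 30.0
```

Emit:
jog_arm([
  [0, 0, 0, 0],
  [0, 0, 0, 0],
])

```text
t: 12.25
tool_pos: [0.4388, 0.1226, 0.0204]
orientation: [[-1.0, -0.001, 0.001], [-0.001, 1.0, 0.001], [-0.001, 0.001, -1.0]]
ft_force: [-1.4, 0.4, 8.7]
gripper_width: 0.223
grasp_force: 30.0
```

Emit:
jog_arm([
  [0, 0, -0.4, 0],
  [0, 0, -0.8, 0],
  [0, 0, -0.8, 0],
  [0, 0, -0.4, 0],
])

```text
t: 12.65
tool_pos: [0.4389, 0.1225, 0.0817]
orientation: [[-1.0, -0.001, 0.002], [-0.001, 1.0, 0.001], [-0.002, 0.001, -1.0]]
ft_force: [-0.6, 0.1, -0.2]
gripper_width: 0.225
grasp_force: 30.0
```

Emit:
jog_arm([
  [0, 0.5, 0, 0],
  [-0.24, 1, 0, 0],
  [-0.24, 1, 0, 0],
  [0, 1, 0, 0],
  [0, 1, 0, 0],
])

```text
t: 13.15
tool_pos: [0.4495, 0.2366, 0.0788]
orientation: [[-1.0, -0.002, -0.001], [-0.002, 1.0, -0.0], [0.001, -0.0, -1.0]]
ft_force: [-0.3, -0.7, -1.0]
gripper_width: 0.226
grasp_force: 30.0
```

Emit:
jog_arm([
  [0, 1, 0, 0],
  [0, 0.8, 0, 0],
  [0, 0.39, 0, 0],
  [0, 0, 0, 0],
  [0, 0, 0, 0],
])

```text
t: 13.65
tool_pos: [0.4498, 0.2888, 0.0792]
orientation: [[-1.0, -0.001, -0.001], [-0.001, 1.0, -0.001], [0.001, -0.001, -1.0]]
ft_force: [0.1, 0.0, -0.9]
gripper_width: 0.226
grasp_force: 30.0
```

Emit:
jog_arm([
  [0, 0, 0.6, 0],
  [0, 0, 0.6, 0],
  [0, 0, 0.5, 0],
  [0, 0, 0.3, 0],
  [0, 0, 0, 0],
])

```text
t: 14.15
tool_pos: [0.4497, 0.2887, 0.0288]
orientation: [[-1.0, -0.001, -0.001], [-0.001, 1.0, -0.001], [0.001, -0.001, -1.0]]
ft_force: [0.3, -0.3, -0.5]
gripper_width: 0.227
grasp_force: 30.0
```

Emit:
jog_arm([
  [0, 0, 0.12, 0],
  [0, 0, 0, 0],
  [0, 0, 0, 0],
])

```text
t: 14.45
tool_pos: [0.4503, 0.2897, 0.0271]
orientation: [[-1.0, -0.001, 0.0], [-0.001, 1.0, 0.0], [-0.0, 0.0, -1.0]]
ft_force: [-0.4, -0.2, 0.1]
gripper_width: 0.228
grasp_force: 30.0
```

Emit:
jog_arm([
  [0, 0, 0, 0],
  [0, 0, 0, 0],
  [0, 0, 0, 0],
], grip=0.5)

```text
t: 14.75
tool_pos: [0.4501, 0.2897, 0.0269]
orientation: [[-1.0, -0.001, 0.0], [-0.001, 1.0, 0.0], [-0.0, 0.0, -1.0]]
ft_force: [0.1, -0.4, -0.3]
gripper_width: 0.441
grasp_force: 0.0
```

Emit:
jog_arm([
  [0, 0, -0.4, 0],
  [0, 0, -0.9, 0],
  [0, 0, -0.9, 0],
  [0, 0, -0.6, 0],
])

```text
t: 15.15
tool_pos: [0.4505, 0.2898, 0.0989]
orientation: [[-1.0, -0.001, 0.001], [-0.001, 1.0, 0.001], [-0.001, 0.001, -1.0]]
ft_force: [0.1, 0.2, 0.5]
gripper_width: 0.495
grasp_force: 0.0
```

Emit:
jog_arm([
  [0, -0.5, 0, 0],
  [0.1, -1, 0, 0],
  [0.1, -1, 0, 0],
  [0.1, -1, 0, 0],
  [0.1, -1, 0, 0],
], grip=0.78)

```text
t: 15.65
tool_pos: [0.4396, 0.1752, 0.0964]
orientation: [[-1.0, -0.001, -0.001], [-0.001, 1.0, -0.0], [0.001, -0.0, -1.0]]
ft_force: [-0.0, 0.1, -0.1]
gripper_width: 0.779
grasp_force: 0.0
```

Emit:
jog_arm([
  [0.1, -1, 0, 0],
  [0.1, -1, 0, 0],
  [0.1, -1, 0, 0],
  [0.1, -1, 0, 0],
  [0.11, -1, 0, 0],
])

```text
t: 16.15
tool_pos: [0.4268, 0.0503, 0.0965]
orientation: [[-1.0, -0.001, -0.001], [-0.001, 1.0, -0.0], [0.001, -0.0, -1.0]]
ft_force: [-0.1, -0.2, 0.4]
gripper_width: 0.782
grasp_force: 0.0
```

Emit:
jog_arm([
  [0, -1, 0, 0],
  [0, -0.58, 0, 0],
  [0, 0, 0, 0],
  [0, 0, 0, 0],
])

```text
t: 16.55
tool_pos: [0.4273, 0.0123, 0.0966]
orientation: [[-1.0, -0.0, -0.0], [-0.0, 1.0, -0.0], [0.0, -0.0, -1.0]]
ft_force: [-0.3, 0.1, 1.0]
gripper_width: 0.782
grasp_force: 0.0
```

```bash
python3 - <<'E'
from h import *
print(get_obs()['tool_pos'],get_obs()['joints'])
d=cam('wrist'); p=pts(d).reshape(-1,3)
q=p[(p[:,2]>.03)&(p[:,2]<.042)]; q=q[np.hypot(q[:,0]-.427,q[:,1]-.0116)<.04]
print('tin',len(q),q.mean(0),q.min(0),q.max(0))
E
```

```text
[0.42731779 0.01232306 0.09658443] [-23.61704182   9.74026138  14.67693778 129.20632587  -3.71724669
  41.44413681  83.67383029]
tin 5930 [0.42654017 0.01344873 0.03628987] [ 0.40147303 -0.01213488  0.03039867] [0.45336307 0.03893366 0.03879838]
```

Emit:
jog_arm([
  [0, 0.03, 0.8, 0],
  [0, 0, 0.8, 0],
  [0, 0, 0.8, 0],
  [0, 0, 0.6, 0],
  [0, 0, 0.32, 0],
])

```text
t: 17.1
tool_pos: [0.427, 0.014, 0.0126]
orientation: [[-1.0, -0.003, -0.002], [-0.003, 1.0, -0.0], [0.002, -0.0, -1.0]]
ft_force: [-0.1, 0.4, 0.0]
gripper_width: 0.782
grasp_force: 0.0
```

Emit:
jog_arm([
  [0, 0, 0, 0],
  [0, 0, 0, 0],
  [0, 0, 0, 0],
  [0, 0, 0, 0],
  [0, 0, 0, 0],
], grip=0)

```text
t: 17.6
tool_pos: [0.4282, 0.0135, 0.0143]
orientation: [[-1.0, -0.001, 0.001], [-0.001, 1.0, 0.0], [-0.001, 0.0, -1.0]]
ft_force: [-1.1, 0.2, 8.1]
gripper_width: 0.537
grasp_force: 30.0
```

Emit:
jog_arm([
  [0, 0, -0.4, 0],
  [0, 0, -0.8, 0],
  [0, 0, -0.8, 0],
  [0, 0, -0.8, 0],
  [0, 0, -0.4, 0],
])

```text
t: 18.1
tool_pos: [0.4282, 0.0133, 0.0957]
orientation: [[-1.0, -0.001, 0.002], [-0.001, 1.0, 0.001], [-0.002, 0.001, -1.0]]
ft_force: [0.4, 0.3, -0.8]
gripper_width: 0.541
grasp_force: 30.0
```

Emit:
jog_arm([
  [0, 0.5, 0, 0],
  [-0.16, 1, 0, 0],
  [-0.16, 1, 0, 0],
  [-0.16, 1, 0, 0],
  [-0.16, 1, 0, 0],
])

```text
t: 18.6
tool_pos: [0.4434, 0.1267, 0.0939]
orientation: [[-1.0, -0.001, -0.0], [-0.001, 1.0, -0.0], [0.0, -0.0, -1.0]]
ft_force: [0.4, -0.6, -1.0]
gripper_width: 0.541
grasp_force: 30.0
```

Emit:
jog_arm([
  [0, 1, 0, 0],
  [0, 1, 0, 0],
  [0, 1, 0, 0],
  [0, 1, 0, 0],
  [0, 1, 0, 0],
])

```text
t: 19.1
tool_pos: [0.4431, 0.2517, 0.0938]
orientation: [[-1.0, -0.001, -0.0], [-0.001, 1.0, -0.0], [0.0, -0.0, -1.0]]
ft_force: [0.5, -0.5, -1.1]
gripper_width: 0.54
grasp_force: 30.0
```

Emit:
jog_arm([
  [0, 1, 0, 0],
  [0, 1, 0, 0],
  [0, 1, 0, 0],
  [0, 1, 0, 0],
  [0, 0.66, 0, 0],
])

```text
t: 19.6
tool_pos: [0.4427, 0.369, 0.0937]
orientation: [[-1.0, -0.003, -0.0], [-0.003, 1.0, 0.0], [0.0, 0.0, -1.0]]
ft_force: [0.0, 0.1, -0.7]
gripper_width: 0.539
grasp_force: 30.0
```

Emit:
jog_arm([
  [0, 0.5, 0, 0],
  [0, 0, 0, 0],
  [0, 0, 0.6, 0],
  [0, 0, 0.6, 0],
])

```text
t: 20.0
tool_pos: [0.4434, 0.3786, 0.0627]
orientation: [[-1.0, -0.0, 0.0], [-0.0, 1.0, -0.0], [-0.0, -0.0, -1.0]]
ft_force: [-0.5, 0.0, -1.2]
gripper_width: 0.537
grasp_force: 30.0
```

Emit:
jog_arm([
  [0, 0.04, 0.6, 0],
  [0, 0, 0.6, 0],
  [0, 0, 0.4, 0],
  [0, 0, 0.12, 0],
  [0, 0, 0, 0],
])

```text
t: 20.5
tool_pos: [0.443, 0.3804, 0.0202]
orientation: [[-1.0, -0.001, -0.001], [-0.001, 1.0, -0.001], [0.001, -0.001, -1.0]]
ft_force: [1.2, -0.1, -1.1]
gripper_width: 0.542
grasp_force: 30.0
```

Emit:
jog_arm([
  [0, 0, 0, 0],
  [0, 0, 0, 0],
  [0, 0, 0, 0],
], grip=0.68)

```text
t: 20.8
tool_pos: [0.4434, 0.381, 0.021]
orientation: [[-1.0, -0.001, 0.0], [-0.001, 1.0, 0.0], [-0.0, 0.0, -1.0]]
ft_force: [-0.2, 0.2, -0.7]
gripper_width: 0.679
grasp_force: 0.0
```

Emit:
jog_arm([
  [0, 0, -0.4, 0],
  [0, 0, -0.9, 0],
  [0, 0, -0.9, 0],
  [0, 0, -0.8, 0],
  [0, 0, -0.4, 0],
])

```text
t: 21.3
tool_pos: [0.4438, 0.3814, 0.1082]
orientation: [[-1.0, -0.001, 0.002], [-0.001, 1.0, 0.002], [-0.002, 0.002, -1.0]]
ft_force: [1.1, 0.1, -0.1]
gripper_width: 0.682
grasp_force: 0.0
```

Emit:
jog_arm([
  [0, -0.53, 0, 0],
  [0, -1, 0, 0],
  [0, -1, 0, 0],
  [0, -1, 0, 0],
  [0, -1, 0, 0],
])

```text
t: 21.8
tool_pos: [0.4426, 0.2652, 0.1048]
orientation: [[-1.0, -0.001, -0.001], [-0.001, 1.0, -0.001], [0.001, -0.001, -1.0]]
ft_force: [0.5, -0.2, 0.5]
gripper_width: 0.676
grasp_force: 0.0
```

Emit:
jog_arm([
  [0, -1, 0, 0],
  [0, -1, 0, 0],
  [0, -1, 0, 0],
  [0, -1, 0, 0],
  [0, -1, 0, 0],
])

```text
t: 22.3
tool_pos: [0.4425, 0.1404, 0.1049]
orientation: [[-1.0, -0.001, -0.001], [-0.001, 1.0, -0.001], [0.001, -0.001, -1.0]]
ft_force: [0.4, 0.4, 0.0]
gripper_width: 0.681
grasp_force: 0.0
```

Emit:
jog_arm([
  [0, -1, 0, 0],
  [0, -1, 0, 0],
  [0, -1, 0, 0],
  [0, -1, 0, 0],
  [0, -1, 0, 0],
])

```text
t: 22.8
tool_pos: [0.4424, 0.0157, 0.1049]
orientation: [[-1.0, -0.001, -0.001], [-0.001, 1.0, -0.0], [0.001, -0.0, -1.0]]
ft_force: [0.9, 0.4, 0.3]
gripper_width: 0.681
grasp_force: 0.0
```

Emit:
jog_arm([
  [0.27, -1, 0, 0],
  [0.27, -1, 0, 0],
  [0, -1, 0, 0],
  [0, -1, 0, 0],
  [0, -1, 0, 0],
], grip=0.74)

```text
t: 23.3
tool_pos: [0.4289, -0.109, 0.105]
orientation: [[-1.0, -0.001, -0.001], [-0.001, 1.0, -0.0], [0.001, -0.0, -1.0]]
ft_force: [0.4, 0.8, -0.2]
gripper_width: 0.74
grasp_force: 0.0
```

Emit:
jog_arm([
  [0, -1, 0, 0],
  [0, -0.5, 0, 0],
  [0, 0, 0, 0],
  [0, 0, 0, 0],
])

```text
t: 23.7
tool_pos: [0.4294, -0.1449, 0.1051]
orientation: [[-1.0, -0.001, -0.001], [-0.001, 1.0, 0.0], [0.001, 0.0, -1.0]]
ft_force: [0.6, -0.2, -0.3]
gripper_width: 0.74
grasp_force: 0.0
```

```bash
python3 - <<'E'
from h import *
print(get_obs()['tool_pos'],get_obs()['joints'])
d=cam('wrist'); p=pts(d).reshape(-1,3)
q=p[(p[:,2]>.054)&(p[:,2]<.066)]; q=q[np.hypot(q[:,0]-.430,q[:,1]+.1445)<.03]
print('jar',len(q),q.mean(0),q.min(0),q.max(0))
d=cam('top'); cv2.imwrite('pics/t4.png',d['frame'])
E
```

```text
[ 0.4294352  -0.14492988  0.10512687] [ -9.05747144  11.5927171   21.98925616 126.13359999  -6.28139153
  43.33903475 107.13978103]
jar 3956 [ 0.42961029 -0.14367992  0.06019289] [ 0.41088559 -0.16299837  0.05402157] [ 0.4500238  -0.12421364  0.06261279]
```

View pics/t4.png

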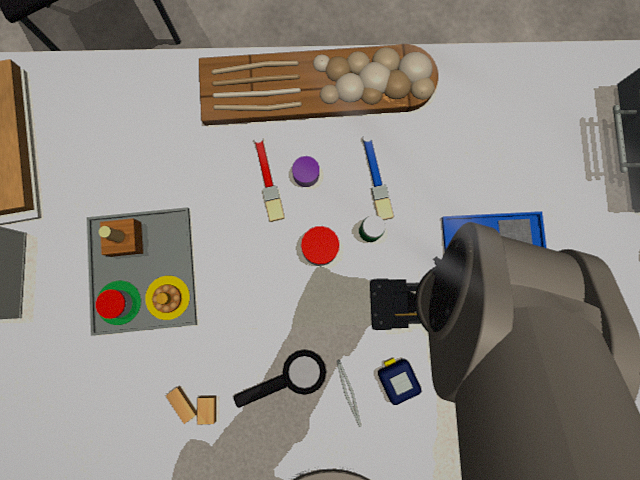

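The grey tray holds the dowel in its block at (121,235), the tin at (112,304) on green and the rosette at (168,297) on yellow. The jar lies under the gripper, so I go down to grip it.

Emit:
jog_arm([
  [0, 0.03, 0.7, 0],
  [0, 0, 0.8, 0],
  [0, 0, 0.8, 0],
  [0, 0, 0.7, 0],
  [0, 0, 0.32, 0],
])

```text
t: 24.3
tool_pos: [0.4297, -0.1433, 0.0214]
orientation: [[-1.0, -0.003, -0.002], [-0.003, 1.0, 0.0], [0.002, 0.0, -1.0]]
ft_force: [0.9, -0.4, -0.4]
gripper_width: 0.739
grasp_force: 0.0
```

Emit:
jog_arm([
  [0, 0, 0, 0],
  [0, 0, 0, 0],
  [0, 0, 0, 0],
  [0, 0, 0, 0],
  [0, 0, 0, 0],
], grip=0)

```text
t: 24.8
tool_pos: [0.431, -0.1442, 0.0234]
orientation: [[-1.0, -0.001, 0.001], [-0.001, 1.0, 0.0], [-0.001, 0.0, -1.0]]
ft_force: [-1.1, 1.0, 8.6]
gripper_width: 0.46
grasp_force: 30.0
```

Emit:
jog_arm([
  [0, 0, -0.4, 0],
  [0, 0, -0.7, 0],
  [0, 0, -0.6, 0],
  [0, 0, -0.3, 0],
])

```text
t: 25.2
tool_pos: [0.4309, -0.1444, 0.0744]
orientation: [[-1.0, -0.001, 0.002], [-0.001, 1.0, -0.0], [-0.002, -0.0, -1.0]]
ft_force: [0.5, 0.1, -1.9]
gripper_width: 0.457
grasp_force: 30.0
```

Emit:
jog_arm([
  [-0.2, -0.6, 0, 0],
  [-0.4, -1, 0, 0],
  [-0.4, -1, 0, 0],
  [-0.4, -1, 0, 0],
  [-0.4, -1, 0, 0],
])

```text
t: 25.7
tool_pos: [0.4758, -0.2601, 0.073]
orientation: [[-1.0, -0.002, 0.0], [-0.002, 1.0, 0.0], [-0.0, 0.0, -1.0]]
ft_force: [1.1, 0.2, -1.6]
gripper_width: 0.459
grasp_force: 30.0
```

Emit:
jog_arm([
  [-0.2, -0.74, 0, 0],
  [0, 0, 0, 0],
  [0, 0, 0, 0],
])

```text
t: 26.0
tool_pos: [0.4802, -0.2776, 0.0726]
orientation: [[-1.0, -0.001, -0.001], [-0.001, 1.0, 0.0], [0.001, 0.0, -1.0]]
ft_force: [-1.1, 0.8, -1.5]
gripper_width: 0.46
grasp_force: 30.0
```

Emit:
jog_arm([
  [0, 0, 0.5, 0],
  [0, 0, 0.6, 0],
  [0, 0, 0.4, 0],
  [0, 0, 0.22, 0],
  [0, 0, 0, 0],
])

```text
t: 26.5
tool_pos: [0.4802, -0.2772, 0.0287]
orientation: [[-1.0, -0.002, -0.001], [-0.002, 1.0, 0.001], [0.001, 0.001, -1.0]]
ft_force: [0.5, 0.3, -0.9]
gripper_width: 0.459
grasp_force: 30.0
```

Emit:
jog_arm([
  [0, 0, 0, 0],
  [0, 0, 0, 0],
  [0, 0, 0, 0],
], grip=0.62)

```text
t: 26.8
tool_pos: [0.4807, -0.2777, 0.0298]
orientation: [[-1.0, -0.001, 0.0], [-0.001, 1.0, -0.0], [-0.0, -0.0, -1.0]]
ft_force: [-0.2, -0.9, -0.2]
gripper_width: 0.615
grasp_force: 0.0
```

Emit:
jog_arm([
  [0, 0, -0.4, 0],
  [0, 0, -0.8, 0],
  [0, 0, -0.8, 0],
  [0, 0, -0.8, 0],
  [0, 0, -0.2, 0],
])

```text
t: 27.3
tool_pos: [0.4816, -0.2782, 0.1073]
orientation: [[-1.0, -0.001, 0.003], [-0.001, 1.0, -0.001], [-0.003, -0.001, -1.0]]
ft_force: [-0.2, -0.3, 0.4]
gripper_width: 0.616
grasp_force: 0.0
```

Emit:
jog_arm([
  [-0.4, 0.36, 0, 0],
  [-0.9, 0.8, 0, 0],
  [-0.9, 0.8, 0, 0],
  [-0.9, 0.8, 0, 0],
  [-0.9, 0.8, 0, 0],
])

```text
t: 27.8
tool_pos: [0.5814, -0.1864, 0.1036]
orientation: [[-1.0, -0.002, -0.001], [-0.002, 1.0, 0.0], [0.001, 0.0, -1.0]]
ft_force: [0.3, -0.7, -0.1]
gripper_width: 0.616
grasp_force: 0.0
```

Emit:
jog_arm([
  [-0.9, 0.8, 0, 0],
  [-0.9, 0.8, 0, 0],
  [-0.9, 0.8, 0, 0],
  [-0.9, 0.8, 0, 0],
  [-0.22, 0.12, 0, 0],
], grip=0.42)

```text
t: 28.3
tool_pos: [0.6779, -0.1003, 0.103]
orientation: [[-1.0, -0.006, -0.001], [-0.006, 1.0, 0.002], [0.001, 0.002, -1.0]]
ft_force: [-0.8, -0.2, -0.2]
gripper_width: 0.418
grasp_force: 0.0
```

Emit:
jog_arm([
  [0, 0, 0, -0.8],
  [0, 0, 0, -1],
  [0, 0, 0, -0.78],
  [0, 0, 0, 0],
  [0, 0, 0, 0],
])

```text
t: 28.8
tool_pos: [0.6755, -0.1052, 0.104]
orientation: [[-0.984, -0.179, -0.001], [-0.179, 0.984, 0.0], [0.001, 0.0, -1.0]]
ft_force: [-0.4, 0.7, -0.4]
gripper_width: 0.423
grasp_force: 0.0
```

```bash
python3 - <<'E'
from h import *
print(get_obs()['tool_pos'],get_obs()['joints'])
d=cam('wrist'); cv2.imwrite('pics/w5.png',d['frame']); hsv=cv2.cvtColor(d['frame'],cv2.COLOR_BGR2HSV); P=pts(d)
m=cv2.inRange(hsv,(105,120,50),(125,255,255))>0; q=P[m]; q=q[(abs(q[:,2]-.012)<.008)&(q[:,0]>.6)&(q[:,1]>-.15)]
print('handle',len(q),cv2.minAreaRect(q[:,:2].astype(np.float32)*1000))
d=cam('top');p=pts(d).reshape(-1,3); np.save('top5.npy',d,allow_pickle=True)
for n,x,y,lo,r in [('jar',.481,-.277,.055,.035),('tin',.444,.38,.034,.04),('boss',.451,.29,.035,.02),('dowel',.5625,.369,.088,.025),('gjar',.566,-.092,.05,.03)]:
    q=p[(np.hypot(p[:,0]-x,p[:,1]-y)<r)&(p[:,2]>lo)&(p[:,2]<.1)]; print(n,len(q),np.round(q.mean(0)*1000,1))
E
```

```text
[ 0.67554578 -0.10515639  0.10404374] [ -9.1117974   31.65957518  17.61491384  96.40330302 -11.36883995
  53.75017238 113.09249691]
handle 2960 ((699.3634033203125, -101.18334197998047), (94.0399398803711, 15.376161575317383), 10.57577133178711)
jar 0 [nan nan nan]
tin 703 [442.3 378.1  40.3]
boss 121 [449.7 287.   40.1]
dowel 129 [562.5 367.6  93.7]
gjar 25 [571.7 -75.4  58.2]<stdin>:8: RuntimeWarning: Mean of empty slice.
  ret = um.true_divide(
```

View pics/w5.png

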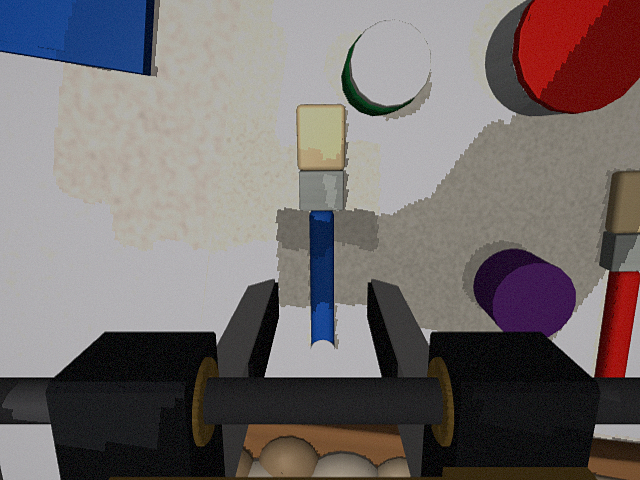

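The brush is centred between the fingers (column 322) and parallel to them. The green jar at (388,70) is untouched and clear, so I go down.

Emit:
jog_arm([
  [0, 0, 0.7, 0],
  [0, 0, 1, 0],
  [0, 0, 1, 0],
  [0, 0, 0.8, 0],
  [0, 0, 0.3, 0],
])

```text
t: 29.4
tool_pos: [0.6746, -0.1051, 0.0076]
orientation: [[-0.984, -0.18, -0.003], [-0.18, 0.984, 0.0], [0.003, 0.001, -1.0]]
ft_force: [0.7, -0.5, -0.3]
gripper_width: 0.42
grasp_force: 0.0
```

Emit:
jog_arm([
  [0, 0, 0.12, 0],
  [0, 0, 0, 0],
])

```text
t: 29.6
tool_pos: [0.6761, -0.1055, 0.0071]
orientation: [[-0.984, -0.18, 0.0], [-0.18, 0.984, -0.0], [-0.0, -0.0, -1.0]]
ft_force: [1.2, 0.3, -0.3]
gripper_width: 0.418
grasp_force: 0.0
```

Emit:
jog_arm([
  [0, 0, 0, 0],
  [0, 0, 0, 0],
  [0, 0, 0, 0],
  [0, 0, 0, 0],
  [0, 0, 0, 0],
], grip=0)

```text
t: 30.1
tool_pos: [0.6762, -0.1054, 0.0073]
orientation: [[-0.984, -0.181, 0.001], [-0.181, 0.984, 0.0], [-0.001, -0.0, -1.0]]
ft_force: [-1.4, 0.2, 7.1]
gripper_width: 0.162
grasp_force: 30.0
```

Emit:
jog_arm([
  [0, 0, -0.4, 0],
  [0, 0, -0.9, 0],
  [0, 0, -1, 0],
  [0, 0, -0.9, 0],
  [0, 0, -0.4, 0],
])

```text
t: 30.6
tool_pos: [0.6768, -0.1056, 0.0994]
orientation: [[-0.984, -0.18, 0.003], [-0.18, 0.984, -0.0], [-0.003, -0.001, -1.0]]
ft_force: [-0.3, -0.5, -1.2]
gripper_width: 0.162
grasp_force: 30.0
```

Emit:
jog_arm([
  [0, 0, 0, 0.5],
  [0, 0, 0, 0.7],
  [0, 0, 0, 0.7],
  [0, 0, 0, 0.27],
  [0, 0, 0, 0],
])

```text
t: 31.1
tool_pos: [0.6757, -0.1052, 0.0965]
orientation: [[-1.0, -0.03, -0.001], [-0.03, 1.0, -0.0], [0.001, -0.0, -1.0]]
ft_force: [-0.0, -0.4, -0.3]
gripper_width: 0.165
grasp_force: 30.0
```

```bash
python3 - <<'E'
from h import *
print(get_obs()['tool_pos'],get_obs()['orientation'][:,1],get_obs()['gripper_width'])
d=cam('scene'); cv2.imwrite('pics/s6.png',d['frame'])
E
```

```text
[ 0.67565095 -0.1052486   0.09647857] [-3.04623177e-02  9.99535914e-01 -6.66734470e-05] 0.16514479074608004
```

View pics/s6.png

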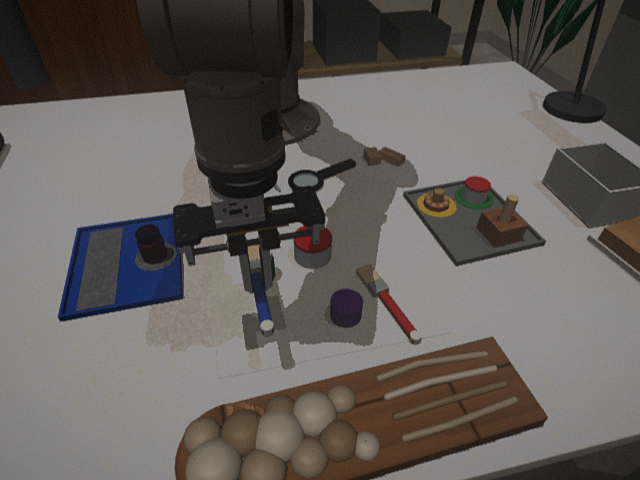

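The brush is held level over the table. The brown jar stands on its round pad at (150,245), and the grey-tray things look right. On to the long pad.

Emit:
jog_arm([
  [0.36, -0.47, 0, 0],
  [0.71, -0.943, 0, 0],
  [0.71, -0.943, 0, 0],
  [0.71, -0.943, 0, 0],
  [0.71, -0.943, 0, 0],
])

```text
t: 31.65
tool_pos: [0.5974, -0.2157, 0.0968]
orientation: [[-1.0, -0.03, -0.0], [-0.03, 1.0, -0.0], [0.0, -0.0, -1.0]]
ft_force: [-0.3, -0.9, -0.4]
gripper_width: 0.167
grasp_force: 30.0
```

Emit:
jog_arm([
  [0.71, -0.943, 0, 0],
  [0.71, -0.943, 0, 0],
  [0.71, -0.943, 0, 0],
  [0.71, -0.943, 0, 0],
  [0.71, -0.943, 0, 0],
])

```text
t: 32.15
tool_pos: [0.512, -0.336, 0.0968]
orientation: [[-1.0, -0.03, -0.0], [-0.03, 1.0, -0.0], [0.0, -0.0, -1.0]]
ft_force: [0.3, -1.0, -1.5]
gripper_width: 0.166
grasp_force: 30.0
```

Emit:
jog_arm([
  [0.71, -0.943, 0, 0],
  [0.36, -0.47, 0, 0],
  [0, 0, 0, 0],
  [0, 0, 0, 0],
])

```text
t: 32.55
tool_pos: [0.4883, -0.37, 0.0967]
orientation: [[-1.0, -0.03, 0.0], [-0.03, 1.0, 0.0], [-0.0, 0.0, -1.0]]
ft_force: [0.0, -0.5, -0.6]
gripper_width: 0.167
grasp_force: 30.0
```

```bash
python3 - <<'E'
from h import *
print(get_obs()['tool_pos'],get_obs()['orientation'][:,1])
d=cam('wrist'); hsv=cv2.cvtColor(d['frame'],cv2.COLOR_BGR2HSV); P=pts(d); cv2.imwrite('pics/w7.png',d['frame'])
m=(P[...,2]>.08)&(P[...,2]<.125)&(P[...,0]<.487)&(abs(P[...,1]+.37)<.03); q=P[m]; print('brush above',len(q),q.min(0),q.max(0),cv2.minAreaRect(q[:,:2].astype(np.float32)*1000))
E
```

```text
[ 0.48830305 -0.37001779  0.09668429] [-3.00970322e-02  9.99546908e-01  3.83466798e-04]
brush above 14963 [ 0.39900127 -0.38969187  0.09477292] [ 0.48698106 -0.3499326   0.12499142] ((443.1863098144531, -370.8544921875), (87.92488861083984, 39.7772216796875), 1.5952494144439697)
```

View pics/w7.png

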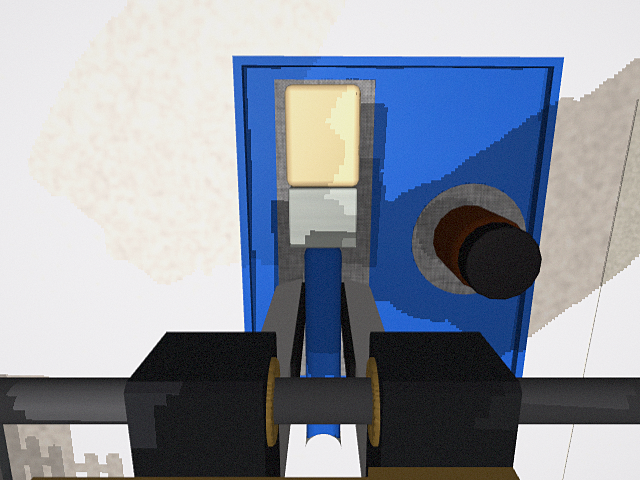

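The brush is over the long pad: bristle tip at (322,85), parallel to the pad. The jar is upright on its pad. Lowering.

Emit:
jog_arm([
  [0, 0, 0.7, 0],
  [0, 0, 0.9, 0],
  [0, 0, 0.9, 0],
  [0, 0, 0.5, 0],
  [0, 0, 0.2, 0],
])

```text
t: 33.1
tool_pos: [0.4883, -0.3692, 0.0156]
orientation: [[-1.0, -0.032, -0.001], [-0.032, 1.0, 0.001], [0.001, 0.001, -1.0]]
ft_force: [-0.2, 0.0, -0.0]
gripper_width: 0.165
grasp_force: 30.0
```

Emit:
jog_arm([
  [0, 0, 0.14, 0],
  [0, 0, 0, 0],
  [0, 0, 0, 0],
])

```text
t: 33.4
tool_pos: [0.4886, -0.3706, 0.014]
orientation: [[-1.0, -0.03, 0.001], [-0.03, 1.0, -0.0], [-0.001, -0.0, -1.0]]
ft_force: [0.1, -0.4, 0.1]
gripper_width: 0.162
grasp_force: 30.0
```

Emit:
jog_arm([
  [0, 0, 0, 0],
  [0, 0, 0, 0],
  [0, 0, 0, 0],
], grip=0.35)

```text
t: 33.7
tool_pos: [0.4884, -0.3705, 0.0136]
orientation: [[-1.0, -0.03, 0.0], [-0.03, 1.0, -0.0], [-0.0, -0.0, -1.0]]
ft_force: [0.3, -0.4, -0.2]
gripper_width: 0.346
grasp_force: 0.0
```

Emit:
jog_arm([
  [0, 0, -0.4, 0],
  [0, 0, -0.9, 0],
  [0, 0, -1, 0],
  [0, 0, -1, 0],
  [0, 0, -1, 0],
])

```text
t: 34.2
tool_pos: [0.4881, -0.3704, 0.1225]
orientation: [[-1.0, -0.03, 0.0], [-0.03, 1.0, -0.0], [-0.0, -0.0, -1.0]]
ft_force: [0.1, 0.1, -0.0]
gripper_width: 0.351
grasp_force: 0.0
```

Emit:
jog_arm([
  [-0.5, 0.5, -0.5, 0],
  [-1, 1, 0, 0],
  [-1, 1, 0, 0],
  [-1, 1, 0, 0],
  [-1, 1, 0, 0],
])

```text
t: 34.7
tool_pos: [0.5982, -0.2535, 0.1342]
orientation: [[-1.0, -0.03, 0.001], [-0.03, 1.0, -0.0], [-0.001, -0.0, -1.0]]
ft_force: [0.7, 0.0, -0.4]
gripper_width: 0.35
grasp_force: 0.0
```

Emit:
jog_arm([
  [-1, 1, 0, 0],
  [-1, 1, 0, 0],
  [-0.5, 0.5, 0, 0],
  [0, 0, 0, 0],
  [0, 0, 0, 0],
])

```text
t: 35.2
tool_pos: [0.6573, -0.1911, 0.1335]
orientation: [[-1.0, -0.03, -0.0], [-0.03, 1.0, -0.001], [0.0, -0.001, -1.0]]
ft_force: [-0.3, -0.8, 0.7]
gripper_width: 0.352
grasp_force: 0.0
```

```bash
python3 - <<'E'
from h import *
d=cam('top'); cv2.imwrite('pics/t8.png',d['frame']); p=pts(d).reshape(-1,3); d2=cam('scene'); p2=pts(d2).reshape(-1,3)
for n,x,y,lo,hi,r in [('jar',.481,-.277,.06,.072,.035),('tin',.444,.38,.037,.046,.04),('boss',.451,.29,.036,.046,.02),('dowel',.5625,.369,.09,.1,.025),('gjar',.566,-.092,.055,.066,.035)]:
  for P in (p,p2):
    q=P[(np.hypot(P[:,0]-x,P[:,1]-y)<r)&(P[:,2]>lo)&(P[:,2]<hi)]; print(n,len(q),np.round(q.mean(0)*1000,1),np.round(cv2.minAreaRect(q[:,:2].astype(np.float32)*1000)[0],1) if len(q) else 0)
for P in (p,p2):
  q=P[(abs(P[:,0]-.483)<.1)&(abs(P[:,1]+.37)<.028)&(P[:,2]>.0125)&(P[:,2]<.04)]; print('brush',len(q),cv2.minAreaRect(q[:,:2].astype(np.float32)*1000),np.median(q[:,2]))
E
```

```text
jar 94 [ 486.2 -266.    64.8] [ 486.5 -266.4]
jar 134 [ 491.2 -282.9   63.9] [ 489.  -284.4]
tin 685 [442.1 378.5  40.5] [442.5 379. ]
tin 309 [443.4 377.   40.4] [442.7 377.9]
boss 117 [449.8 287.1  40.2] [450.1 287.1]
boss 61 [451.1 285.9  39.6] [450.6 286.2]
dowel 118 [563.  368.1  94.1] [562.7 368.3]
dowel 81 [563.9 366.1  94.2] [562.4 367.5]
gjar 393 [566.5 -92.1  59.8] [566.9 -92.3]
gjar 343 [569.3 -93.2  59.4] [567.6 -92.9]
brush 0 ((0.0, 0.0), (0.0, 0.0), 0.0) nan
brush 717 ((485.5747985839844, -371.0496520996094), (171.8189697265625, 28.37803840637207), 3.5659918785095215) 0.0180385885762387
  return _methods._mean(a, axis=axis, dtype=dtype,
  ret = ret.dtype.type(ret / rcount)
```

View pics/t8.png

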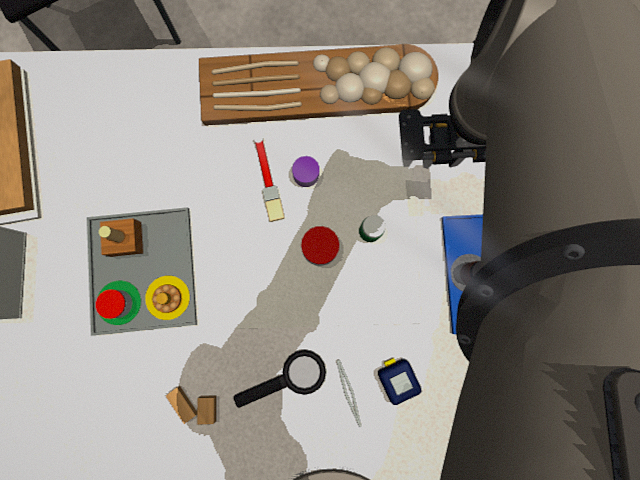

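```bash
python3 -c "
from h import *
print(robot.job_done())"
```

```text
the job is handed in; nothing more can be done
None
```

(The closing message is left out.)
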